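Put the microscope optics away in their tray

ROBOT

A 7-joint arm with a two-finger parallel gripper is mounted at the origin on the work surface. World frame = base frame: x ahead of the robot, y to its left, z up, the work surface at z = 0. Lengths are in m, angles in rad, forces in N, time in s.
With the tool pointing down it reaches from about 0.425 to 0.8 m from the base axis. Payload 8.3 kg.
Tool frame: the origin (TCP) lies on the centre line of the jaws, within the pads' length; the fingertips stand 17 mm ahead of it and the grasp point (between the pads) lies 2 mm behind it; z points along the fingers, y is the line along which they close (so a half turn about z gives the same grasp; the last joint's range is limited). The gripper opens to 85 mm and grips with 20 to 120 N. Pads are 22 mm wide; open, the fingers measure 114 mm over their backs; the gripper's body (76 mm by 85 mm) begins 54 mm behind the grasp point. The pads swing forward as they close: fully open they stand 13 mm farther back than shut.
Start: joints at [1.091, 0.383, 0.016, 1.37, -0.006, 1.388, -0.046], TCP at [0.253, -0.571, 0.248] pointing down, gripper open.
Joint ranges: [-2.95, 2.95], [-0.25, 2.06], [-1.52, 1.56], [0.18, 2.33], [-1.44, 4.58], [0.02, 2.06], [-3.01, 3.01]. Speed limits (rad/s): [2.39, 2.39, 3.01, 3.01, 3.14, 3.14, 3.14].

INTERFACE

Orientations are given as a unit quaternion [x, y, z, w].
In Python, from workcell import telemetry, viewer, job gives the robot as it stands.
- The arm moves only by the shell command python3 -m creep 'ROWS' [FORCE]. ROWS is a JSON list of rows, 1 to 5 of them, each an object with the fields aperture (the finger opening in m), trans (a list: dx, dy, dz in parts of the range, where 1.0 means 0.2 m), turn_vec (a list: a rotation vector rx, ry, rz in normalised numbers (1 is pi rad)); a field left out counts as zero (the opening has to be given); each row is the pose to reach, as a shift and turn from the pose commanded when the command began, along the tool's axes at that moment; what a row does not reach only later rows make up. A row lasts 1/10 s, in which the tool goes at most 0.05 m and 0.15 rad, less where a joint would pass 70% of its speed; a pose out of reach is approached as far as the arm can. The fingers move at their own pace and stop on an object; FORCE is the grip in N (left out, the last holds). Time passes only in rows, so rows that do not move let the fingers close. It prints the time, the measured TCP pose, the force, the opening and the grip force at its end. Input that does not fit is refused with a message, and nothing moves.
- telemetry.sense(): the state, without advancing time (a new reading comes with each control period).
- viewer.snapshot(name): name is "side" or "top"; returns a dict with "image" (420x560x3 uint8, blue, green, red), "depth" (420x560 float32, m along the optical axis (not along the pixel's ray), 0 where there is no reading), "intrinsics" (3x3 intrinsics, pixels), "R" (3x3) and "t" (3): a world point X has camera coordinates R X + t. Camera axes: x right, y down, z forward; pixel columns grow to the right and rows downward; lengths in m; the calibration is good to about 2 mm. A picture is of the moment at which its call begins.
- job.sign_off(): hands the job in; it is judged then, once.
The state is a dict: "time_s": time; "joint_pos": joint angles; "qd": joint speeds; "tau": joint torques, N m; "position": TCP position; "eef_rot": TCP orientation; "contact_force": force on the tool from outside, world axes, zero at the start; "moment": the same for the moment, N m; "width": finger opening in m; "gripper_force": force on a finger pad.
Only numpy, scipy, OpenCV 4.12 (cv2) and the standard library are available. Lean on these libraries where they do the work, as an engineer would, in place of code of your own. Each camera call takes 0.05 s, during which the arm holds its last target. There are 200 camera calls.

TASK

Put the eyepiece and the three microscope objectives away, standing upright in the grey tray, one to a compartment: the eyepiece in the large square compartment at the one end, then the objectives in order of length, the short one next to the eyepiece, the middle one, and the long one at the far end. They are delicate glass, so set each one down and do not drop it. Leave the look-alikes (the steel weight, the open adapter tube and the specimen pot) standing where they are.

Things in the scene. Friction and masses are not known exactly. Their poses are not given: they have to be found in the camera images.
- tray: Shallow grey tray, fixed, any yaw, left or right of the group. Outside 248 (x) x 78 (y) x 14 mm high; floor and walls 4 mm thick, compartments 10 mm deep. Origin: centre of underside, x along its length. Four compartments in a row, 70 mm wide in y, centred on y = 0: the square one, 72 mm long, centred at x = -84 mm; then three 52 mm long at x = -18, +38, +94 mm. (The closed blue box is not it.)
- objective_short: Short microscope objective, bright steel with two darker bands, 44 mm tall. Loose, upright; origin at the centre of its foot, z up its axis. Threaded foot 26 mm across and 4 mm high, body 34 mm across up to 36 mm, then a bevel to a flat 27 mm top with a large round black lens 21 mm across. About 120 g. Grip with the fingertips 14 to 20 mm above its foot, to stay clear of the tray walls.
- objective_medium: Middle microscope objective, bright steel with two darker bands, 60 mm tall. Loose, upright; origin at the centre of its foot, z up its axis. Threaded foot 26 mm across and 4 mm high, body 32 mm across up to 44 mm, then a cone to a 20 mm top with a black lens 12 mm across. About 160 g. Grip with the fingertips 14 to 20 mm above its foot, to stay clear of the tray walls.
- objective_long: Long microscope objective, bright steel with two darker bands, 80 mm tall. Loose, upright; origin at the centre of its foot, z up its axis. Threaded foot 26 mm across and 4 mm high, body 32 mm across up to 54 mm, then a thinner nose 22 mm across ending in a 12 mm tip with a black lens 7 mm across. About 200 g. Grip with the fingertips 14 to 20 mm above its foot, to stay clear of the tray walls.
- eyepiece: Microscope eyepiece, 55 mm tall, wider at the top. Loose, upright; origin at the centre of its foot, z up its axis. Steel barrel 36 mm across up to 22 mm, black head 43 mm across from 25 to 48 mm, black eyecup 48 mm across on top with a round glass lens. About 130 g. Grip with the fingertips 14 to 20 mm above its foot, to stay clear of the tray walls.
- weight: Steel balance weight, NOT part of the set: plain cylinder 32 mm across and 41 mm high with a narrow neck and a 22 mm flat knob on top, 60 mm tall in all; no lens, no bands. Loose, origin at the centre of its foot.
- adapter: Steel adapter tube, NOT part of the set: plain open tube 34 mm across, 24 mm bore right through, 44 mm tall. Loose, origin at the centre of its foot.
- pot: Black plastic specimen pot, NOT part of the set: 40 mm across with a flat white lid 43 mm across, 54 mm tall. Loose, origin at the centre of its foot.
Things that resemble listed ones, but are neither listed nor needed, are in the scene too. What is shaped like the adapter but red is not meant.

How it is judged:
By the outcome, as a careful person would: the job done as asked, in the order asked, and still so for the second after the job is handed in, with the robot touching nothing.
It also fails if it takes over 104 s, if anything falls off the work surface, if the arm or the gripper's body presses on something with over 40 N, if the wrist force passes 120 N, or if a joint passes its speed limit or range.

## Working session

There is one attempt and no reset: what is moved stays moved. The work goes in short steps, Python scripts to look and compute and a shell command to move; the robot and the scene stay as the last step left them, time stands still between calls to the robot, and variables do not carry over. Pictures are saved under pics/ and viewed, at most 14 in all, crops included, and the job is handed in when it is done.

```bash
mkdir -p pics; ls; python3 - <<'E'
from workcell import telemetry, viewer, job
import cv2,numpy as np
s=telemetry.sense(); print(s)
for n in ("top","side"):
    d=viewer.snapshot(n); cv2.imwrite(f"pics/{n}0.png",d["image"]); np.savez(f"pics/{n}0.npz",**d)
    print(n,d["intrinsics"],d["R"],d["t"])
E
```

```text
pics
{'time_s': 0.0, 'joint_pos': array([ 1.09109594,  0.38424388,  0.01637259,  1.37116357, -0.00632815,
        1.38820444, -0.04651007]), 'qd': array([-0.00046551,  0.0003664 , -0.00091478, -0.00014755, -0.00183529,
        0.00046091,  0.00179037]), 'tau': array([-3.45738772e-05, -6.27599931e+01,  8.44323747e-01, -3.71827662e+01,
        1.65011996e-02,  1.42020907e-02,  1.09119020e-05]), 'position': array([ 0.25287291, -0.57103955,  0.24727099]), 'eef_rot': array([ 9.78357536e-01,  2.06919213e-01, -2.07887853e-04, -9.63277787e-04]), 'contact_force': array([0.36514356, 0.62545513, 0.3456551 ]), 'moment': array([0.00235672, 0.03467799, 0.00592552]), 'gripper_force': 0.0, 'width': 0.0855270010504731}
top [[474.47345588   0.         271.25125181]
 [  0.         474.47345588 207.95280656]
 [  0.           0.           1.        ]] [[-0.02847815 -0.99958555  0.00420883]
 [-0.98970727  0.02760547 -0.14041888]
 [ 0.1402445  -0.00816438 -0.99008324]] [-0.00470408  0.5354325   0.98553265]
side [[443.66676655   0.         278.42435123]
 [  0.         443.66676655 213.3555912 ]
 [  0.           0.           1.        ]] [[-0.96742098 -0.25316586  0.00192359]
 [-0.17018677  0.64467081 -0.74527579]
 [ 0.1874383  -0.72132281 -0.66675355]] [0.50669606 0.10071228 0.72374066]
```

View pics/top0.png

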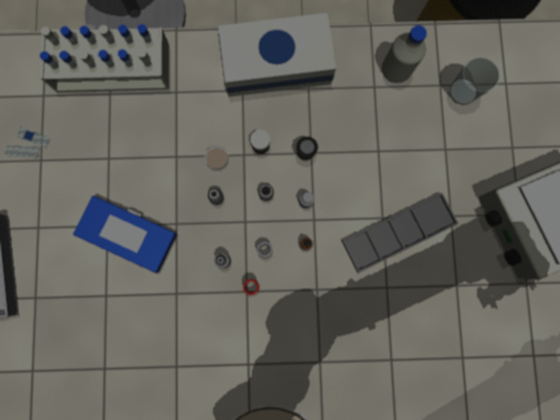

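View pics/side0.png

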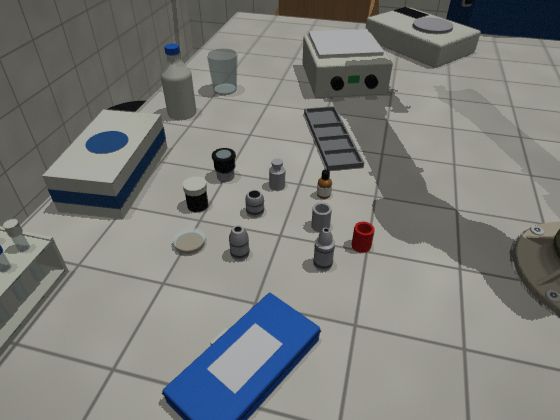

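Top view candidates: eyepiece (306,148) vs pot (260,140); short objective (265,191) vs adapter (264,247) and red ring (250,286); medium (215,195) vs weight (306,199); long (222,260) vs dropper bottle (306,243); tray (400,232) vs blue box (125,233). I'll check this in a close crop and measure.

```bash
cat > h.py <<'E'
import numpy as np,cv2
def cloud(d):
    K=d["intrinsics"];z=d["depth"];v,u=np.indices(z.shape)
    P=np.stack([(u-K[0,2])/K[0,0]*z,(v-K[1,2])/K[1,1]*z,z],-1)
    return (P-d["t"])@d["R"]
def ray(d,u,v,h):
    K=d["intrinsics"];r=d["R"].T@np.array([(u-K[0,2])/K[0,0],(v-K[1,2])/K[1,1],1]);c=-d["R"].T@d["t"]
    return c+r*(h-c[2])/r[2]
def pix(d,X):
    c=d["R"]@np.array(X)+d["t"];p=d["intrinsics"]@c;return p[:2]/p[2]
E
python3 - <<'E'
from h import *
t=dict(np.load("pics/top0.npz"));s=dict(np.load("pics/side0.npz"))
a=cv2.resize(t["image"][120:300,195:465],None,fx=2.9,fy=2.9,interpolation=cv2.INTER_CUBIC)
cv2.imwrite("pics/c1.png",a)
b=cv2.resize(s["image"][90:275,160:390],None,fx=3.2,fy=3.2,interpolation=cv2.INTER_CUBIC)
cv2.imwrite("pics/c2.png",b)
# combine both clouds on grid -> height clusters
for n,d in(("top",t),("side",s)):
    P=cloud(d);m=((P[...,2]>.012)&(P[...,2]<.1)&(d["depth"]>0)&(P[...,0]>.35)&(P[...,0]<.8)&(P[...,1]>-.2)&(P[...,1]<.25)).astype(np.uint8)
    k,L,st,c=cv2.connectedComponentsWithStats(m)
    for i in range(1,k):
        if st[i,4]<30: continue
        p=P[L==i];h=np.percentile(p[:,2],97);q=p[p[:,2]>h-.006]
        print(n,c[i].round(),st[i,4],"h%.3f"%h,"top xy",q[:,:2].mean(0).round(4),"ext",np.ptp(q[:,:2],axis=0).round(3))
# tray: grey mask in top
g=cv2.cvtColor(t["image"],cv2.COLOR_BGR2HSV)
print(g[232,400],g[270,420],g[232,370])
E
```

```text
top [260. 140.] 364 h0.057 top xy [6.855e-01 2.000e-04] ext [0.042 0.039]
top [307. 147.] 404 h0.059 top xy [ 0.6653 -0.1005] ext [0.047 0.046]
top [216. 156.] 372 h0.017 top xy [0.6585 0.0999] ext [0.053 0.054]
top [266. 191.] 215 h0.047 top xy [ 0.5738 -0.0095] ext [0.027 0.03 ]
top [215. 196.] 208 h0.062 top xy [0.5664 0.1011] ext [0.02  0.021]
top [306. 199.] 195 h0.062 top xy [ 0.554  -0.0971] ext [0.02 0.02]
top [157. 245.] 1034 h0.037 top xy [0.4646 0.2279] ext [0.11  0.059]
top [349. 249.] 73 h0.017 top xy [ 0.4435 -0.188 ] ext [0.072 0.025]
top [306. 243.] 146 h0.060 top xy [ 0.4581 -0.0928] ext [0.013 0.013]
top [264. 249.] 112 h0.047 top xy [ 0.4473 -0.0019] ext [0.032 0.032]
top [222. 260.] 209 h0.081 top xy [0.4267 0.0874] ext [0.014 0.013]
top [250. 286.] 113 h0.046 top xy [0.37   0.0287] ext [0.031 0.032]
side [224. 162.] 575 h0.057 top xy [ 0.6623 -0.0972] ext [0.048 0.049]
side [277. 173.] 379 h0.061 top xy [ 0.5517 -0.0935] ext [0.02  0.024]
side [340. 164.] 79 h0.016 top xy [ 0.4389 -0.1865] ext [0.072 0.03 ]
side [325. 183.] 295 h0.058 top xy [ 0.4556 -0.0891] ext [0.013 0.015]
side [195. 192.] 637 h0.056 top xy [0.6826 0.0038] ext [0.044 0.044]
side [254. 202.] 388 h0.046 top xy [ 0.571  -0.0049] ext [0.03  0.029]
side [323. 235.] 1105 h0.079 top xy [0.4246 0.0921] ext [0.017 0.016]
side [363. 235.] 485 h0.045 top xy [0.368  0.0317] ext [0.034 0.034]
side [239. 241.] 534 h0.061 top xy [0.5639 0.105 ] ext [0.023 0.024]
side [189. 239.] 598 h0.016 top xy [0.6566 0.1026] ext [0.055 0.055]
side [281. 317.] 1750 h0.036 top xy [0.4621 0.23  ] ext [0.11  0.058]
[90  4 72] [25 23 67] [15  7 75]
```

View pics/c1.png

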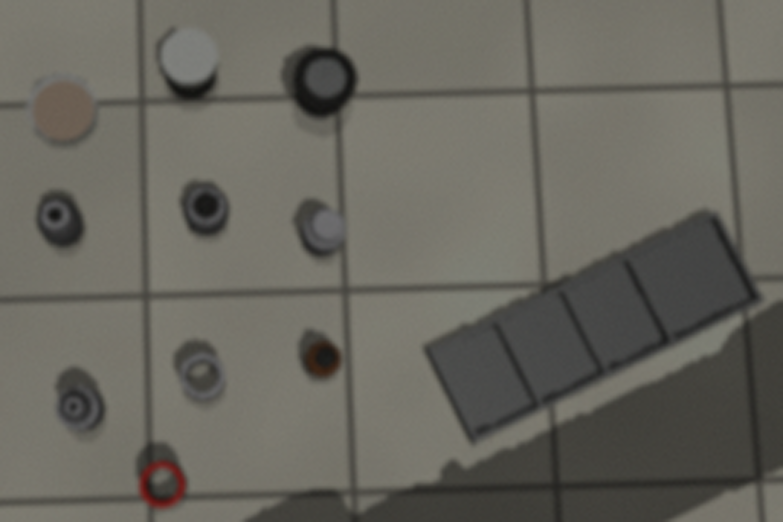

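View pics/c2.png

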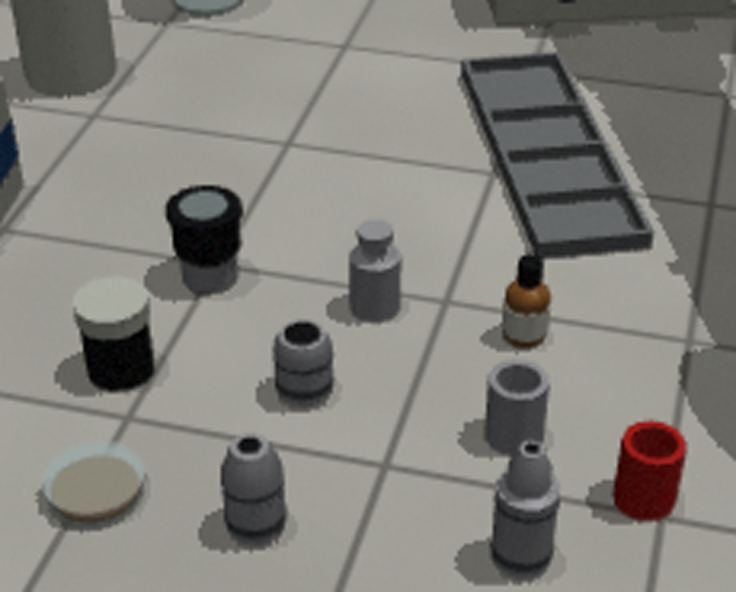

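Crops confirm the choice. In c1, the lenses are at short (205,205), medium (55,215) and long (75,405). The eyepiece has a black cup with glass at (323,75), and the pot has a white lid. The tray's square end is at upper right (690,260). Next I measure the tray.

```bash
python3 - <<'E'
from h import *
for n,roi in(("top",(335,190,465,280)),("side",(295,100,370,175))):
    d=dict(np.load(f"pics/{n}0.npz"));g=cv2.cvtColor(d["image"],cv2.COLOR_BGR2HSV)
    m=np.zeros(g.shape[:2],np.uint8);x0,y0,x1,y1=roi
    m[y0:y1,x0:x1]=((g[...,1]<16)&(g[...,2]<118))[y0:y1,x0:x1]
    m=cv2.morphologyEx(m,cv2.MORPH_CLOSE,np.ones((5,5)));k,L,st,c=cv2.connectedComponentsWithStats(m)
    i=1+st[1:,4].argmax();v,u=np.where(L==i)
    X=np.array([ray(d,a,b,.013)[:2] for a,b in zip(u,v)])
    (c0,sz,an)=cv2.minAreaRect((X*1000).astype(np.float32));print(n,st[i],"c",np.round(c0,1),"size",np.round(sz,1),"ang",an)
    print(cv2.boxPoints((c0,sz,an)).round(0).tolist())
    P=cloud(d);b=(P[...,1]<-.4)&(P[...,1]>-.52)&(P[...,0]>.4)&(P[...,0]<.62)&(d["depth"]>0)
    p=P[b];p=p[p[:,2]>.025]
    if len(p): print("balance near",p[:,1].max(),p[p[:,1].argmax()],np.percentile(p[:,2],98))
E
```

```text
top [ 343  193  115   79 4015] c [ 478.5 -301.2] size [ 79.6 248.9] ang 23.740978240966797
[[392.0, -203.0], [492.0, -431.0], [565.0, -399.0], [465.0, -171.0]]
balance near -0.4802521184201743 [ 0.50877097 -0.48025212  0.05663617] 0.09220069055221629
side [ 303  100   67   75 3696] c [ 472.1 -311.5] size [160.3 333.5] ang 6.011501312255859
[[375.0, -154.0], [410.0, -486.0], [569.0, -469.0], [534.0, -137.0]]
balance near -0.47548571701789544 [ 0.50530136 -0.47548572  0.05521275] 0.09067059772658366
```

The rows are not in the units I measure in: shifts go in shares of 0.2 m and turns go in shares of pi rad. I convert before sending: 0.2 m is 1, -0.09 m is -0.45, -0.7 rad is -0.2228.

```bash
cat > go.py <<'E'
import sys,numpy as np
from scipy.spatial.transform import Rotation as R
from workcell import telemetry
# usage: go.py x y z [yaw of tool x]; prints shift and turn in tool axes
s=telemetry.sense();r=R.from_quat(s["eef_rot"]);a=list(map(float,sys.argv[1:]))
yaw=a[3] if len(a)>3 else 1.984
c,n=np.cos(yaw),np.sin(yaw);T=R.from_matrix([[c,n,0],[n,-c,0],[0,0,-1]])
print("shift",(r.inv().apply(np.array(a[:3])-s["position"])).round(4),"turn",(r.inv()*T).as_rotvec().round(3),"z %.4f t %.1f w %.4f"%(s["position"][2],s["time_s"],s["width"]))
E
python3 -m creep '[{"aperture": 0.085, "trans": [0.2, -0.09, 0], "turn_vec": [0, 0, -0.0446]}, {"aperture": 0.085, "trans": [0.4, -0.18, 0], "turn_vec": [0, 0, -0.0891]}, {"aperture": 0.085, "trans": [0.6, -0.27, 0], "turn_vec": [0, 0, -0.1337]}, {"aperture": 0.085, "trans": [0.8, -0.36, 0], "turn_vec": [0, 0, -0.1783]}, {"aperture": 0.085, "trans": [1, -0.45, 0], "turn_vec": [0, 0, -0.2228]}]' 40; python3 go.py 0.664 -0.099 0.2
```

```text
time_s: 0.6
position: [0.4002, -0.4066, 0.2479]
eef_rot: [0.847, 0.532, -0.0, -0.0]
contact_force: [0.1, -0.5, 0.3]
width: 0.0847
gripper_force: 0.0
shift [0.3915 0.1044 0.048 ] turn [-0.001 -0.001 -0.861] z 0.2479 t 0.6 w 0.0847
```

In the tool's units: 0.2 m is 1, 0.16 m is 0.8, -0.7 rad is -0.2228.

```bash
python3 -m creep '[{"aperture": 0.08, "trans": [0.2, 0.05, 0], "turn_vec": [0, 0, -0.0446]}, {"aperture": 0.08, "trans": [0.4, 0.1, 0], "turn_vec": [0, 0, -0.0891]}, {"aperture": 0.08, "trans": [0.6, 0.15, 0], "turn_vec": [0, 0, -0.1337]}, {"aperture": 0.08, "trans": [0.8, 0.2, 0], "turn_vec": [0, 0, -0.1783]}, {"aperture": 0.08, "trans": [1, 0.25, 0], "turn_vec": [0, 0, -0.2228]}]' ; python3 go.py 0.664 -0.099 0.16
```

```text
time_s: 1.1
position: [0.5327, -0.249, 0.248]
eef_rot: [0.613, 0.79, -0.0, -0.0]
contact_force: [0.2, 0.0, -0.4]
width: 0.0795
gripper_force: 0.0
shift [0.1125 0.1645 0.088 ] turn [-0.    -0.    -0.162] z 0.2480 t 1.1 w 0.0795
```

In the tool's units: 0.1645 m is 0.8225, 0.132 m is 0.66, -0.162 rad is -0.0516.

```bash
python3 -m creep '[{"aperture": 0.075, "trans": [0.11, 0.165, 0], "turn_vec": [0, 0, -0.0127]}, {"aperture": 0.075, "trans": [0.225, 0.33, 0], "turn_vec": [0, 0, -0.0255]}, {"aperture": 0.075, "trans": [0.335, 0.495, 0.05], "turn_vec": [0, 0, -0.0382]}, {"aperture": 0.075, "trans": [0.45, 0.66, 0.15], "turn_vec": [0, 0, -0.0509]}, {"aperture": 0.075, "trans": [0.5625, 0.8225, 0.3], "turn_vec": [0, 0, -0.0516]}]' ;  python3 -m creep '[{"aperture": 0.075}, {"aperture": 0.075}]';python3 go.py 0.664 -0.099 0.034
python3 - <<'E'
from workcell import viewer
from h import *
for n in("top","side"):
    d=viewer.snapshot(n);np.savez(f"pics/{n}1.npz",**d)
    u,v=pix(d,(.664,-.099,.08)).astype(int);print(n,u,v)
    a=cv2.resize(d["image"][max(0,v-100):v+90,max(0,u-100):u+100],None,fx=2,fy=2,interpolation=3);a=cv2.resize(a,(400,380));
    globals()[n]=a
cv2.imwrite("pics/e1.png",np.hstack([top,side]))
E
```

```text
time_s: 1.6
position: [0.666, -0.1, 0.189]
eef_rot: [0.549, 0.836, 0.001, 0.001]
contact_force: [1.0, -0.8, 0.1]
width: 0.0746
gripper_force: 0.0
time_s: 1.8
position: [0.6639, -0.0997, 0.1862]
eef_rot: [0.548, 0.836, -0.0, -0.002]
contact_force: [-0.1, -0.5, 0.1]
width: 0.0747
gripper_force: 0.0
shift [0.0002 0.0008 0.1522] turn [-0.003 -0.002 -0.003] z 0.1862 t 1.8 w 0.0747
top 307 143
side 221 143
```

View pics/e1.png

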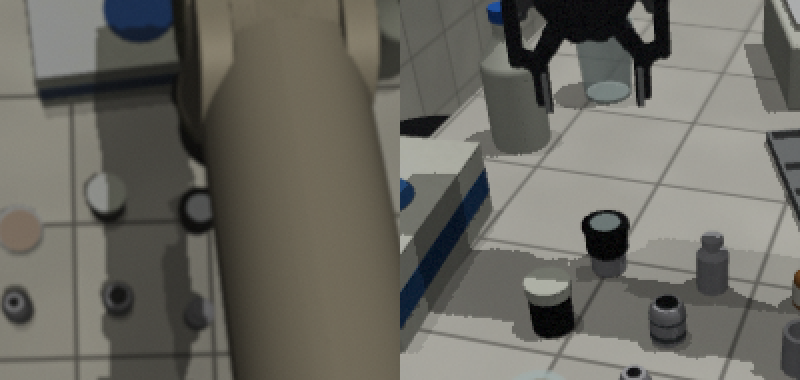

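The side crop shows the fingertips at (545,108) and (643,104), above and straddling the eyepiece at (607,225). I'll check the tip height before descending.

```bash
python3 - <<'E'
from h import *
d=dict(np.load("pics/side1.npz"))
for sg in(1,-1):
  for h in(.162,.169,.176,.183):
    print(sg,h,pix(d,(.664+sg*.0393*.9158,-.0997+sg*.0393*.4016,h)).round(1))
P=cloud(d)
for s0 in (slice(180,210),slice(230,256)):
    p=P[80:105,s0].reshape(-1,3);q=p[(np.hypot(p[:,0]-.664,p[:,1]+.1)<.07)&(p[:,2]>.14)];print(len(q),np.sort(q[:,2])[:8].round(4),q[:,:2].mean(0).round(4))
E
```

```text
1 0.162 [196.6 107.2]
1 0.169 [196.1 103.7]
1 0.176 [195.6 100.1]
1 0.183 [195.2  96.5]
-1 0.162 [239.7 104. ]
-1 0.169 [239.5 100.5]
-1 0.176 [239.3  97. ]
-1 0.183 [239.   93.4]
152 [0.1817 0.1819 0.1829 0.1839 0.1839 0.184  0.1843 0.1846] [ 0.6996 -0.0771]
123 [0.1798 0.1808 0.1813 0.1817 0.1833 0.1834 0.184  0.1843] [ 0.62   -0.1117]
```

In the tool's units: 0.157 m is 0.785, 0.15 m is 0.75.

```bash
python3 -m creep '[{"aperture": 0.075, "trans": [0, 0, 0.2]}, {"aperture": 0.075, "trans": [0, 0, 0.4]}, {"aperture": 0.075, "trans": [0, 0, 0.6]}, {"aperture": 0.075, "trans": [0, 0, 0.75]}, {"aperture": 0.075, "trans": [0, 0, 0.785]}]' && python3 -m creep '[{"aperture": 0.075}, {"aperture": 0.04}, {"aperture": 0.03}, {"aperture": 0.03}, {"aperture": 0.03}]' 40 && python3 -m creep '[{"aperture": 0.03}, {"aperture": 0.03}, {"aperture": 0.03}]';python3 go.py 0.664 -0.099 0.16
```

```text
time_s: 2.4
position: [0.6617, -0.1033, 0.0283]
eef_rot: [0.55, 0.835, -0.002, -0.002]
contact_force: [-0.6, 0.1, -0.7]
width: 0.0751
gripper_force: 0.0
time_s: 2.9
position: [0.6659, -0.1016, 0.0344]
eef_rot: [0.549, 0.836, 0.001, 0.002]
contact_force: [-1.6, 0.1, 5.3]
width: 0.0464
gripper_force: 39.9
time_s: 3.2
position: [0.6659, -0.1016, 0.0344]
eef_rot: [0.549, 0.836, 0.001, 0.002]
contact_force: [-2.3, -0.9, 6.1]
width: 0.046
gripper_force: 39.9
shift [ 0.0028 -0.0002 -0.1256] turn [ 0.003  0.003 -0.006] z 0.0344 t 3.2 w 0.0460
```

```bash
cat > look.py <<'E'
import sys
from workcell import viewer
from h import *
name,n,x,y,z,hw=sys.argv[1:3]+[float(a) for a in sys.argv[3:7]]
d=viewer.snapshot(n);np.savez(f"pics/{name}.npz",**d)
u,v=pix(d,(x,y,z)).astype(int);hw=int(hw);a=d["image"][max(0,v-hw):v+hw,max(0,u-hw):u+hw]
print("offset",max(0,u-hw),max(0,v-hw),"scale",560/a.shape[0])
cv2.imwrite(f"pics/{name}.png",cv2.resize(a,None,fx=560/a.shape[0],fy=560/a.shape[0],interpolation=3))
E
python3 look.py e2 side .665 -.1 .03 60
```

```text
offset 163 104 scale 4.666666666666667
```

View pics/e2.png

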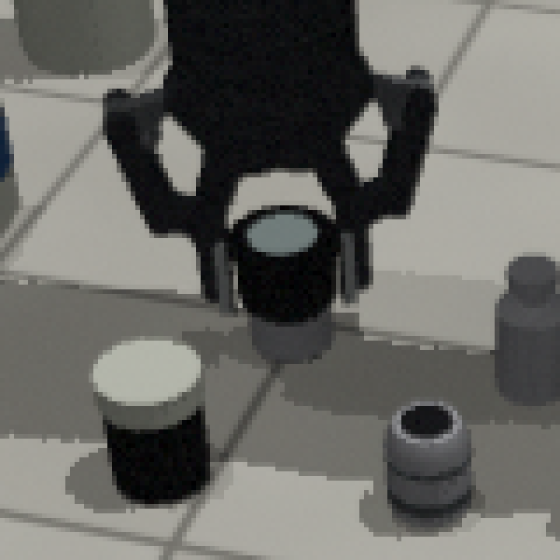

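The eyepiece sits upright between the pads at (285,280), with the tips near the barrel top. Lifting.

In the tool's units: -0.11 m is -0.55, -0.09 m is -0.45.

```bash
python3 -m creep '[{"aperture": 0.03, "trans": [0, 0, -0.05]}, {"aperture": 0.03, "trans": [0, 0, -0.15]}, {"aperture": 0.03, "trans": [0, 0, -0.3]}, {"aperture": 0.03, "trans": [0, 0, -0.45]}, {"aperture": 0.03, "trans": [0, 0, -0.55]}]' 50; python3 -m creep '[{"aperture": 0.03}, {"aperture": 0.03}]'; python3 go.py 0.511 -0.376 0.14
```

```text
time_s: 3.75
position: [0.6653, -0.101, 0.1455]
eef_rot: [0.549, 0.836, 0.001, 0.002]
contact_force: [-0.0, 1.4, -1.8]
width: 0.0459
gripper_force: 51.3
time_s: 3.95
position: [0.6645, -0.1012, 0.1422]
eef_rot: [0.549, 0.836, 0.0, 0.001]
contact_force: [0.2, -0.0, -2.1]
width: 0.0456
gripper_force: 51.3
shift [-0.1913 -0.2499  0.002 ] turn [ 0.001  0.001 -0.005] z 0.1422 t 4.0 w 0.0456
```

In the tool's units: -0.12 m is -0.6, -0.095 m is -0.475.

```bash
python3 -m creep '[{"aperture": 0.03, "trans": [-0.05, -0.075, 0]}, {"aperture": 0.03, "trans": [-0.15, -0.2, 0]}, {"aperture": 0.03, "trans": [-0.25, -0.325, 0]}, {"aperture": 0.03, "trans": [-0.35, -0.475, 0]}, {"aperture": 0.03, "trans": [-0.45, -0.6, 0]}]'; python3 -m creep '[{"aperture": 0.03, "trans": [-0.1, -0.135, 0]}, {"aperture": 0.03, "trans": [-0.225, -0.29, 0]}, {"aperture": 0.03, "trans": [-0.35, -0.45, 0]}, {"aperture": 0.03, "trans": [-0.45, -0.585, 0]}, {"aperture": 0.03, "trans": [-0.5065, -0.6495, 0]}]';python3 -m creep '[{"aperture": 0.03}, {"aperture": 0.03}, {"aperture": 0.03}]'; python3 go.py 0.511 -0.376 0.039; python3 look.py e3 side .511 -.376 .04 70
```

```text
time_s: 4.45
position: [0.5871, -0.2338, 0.1396]
eef_rot: [0.55, 0.835, -0.001, -0.001]
contact_force: [0.8, -0.2, -1.3]
width: 0.0458
gripper_force: 51.4
time_s: 4.95
position: [0.5064, -0.3804, 0.1397]
eef_rot: [0.552, 0.834, -0.001, -0.001]
contact_force: [0.3, 0.0, -1.4]
width: 0.0462
gripper_force: 51.4
time_s: 5.25
position: [0.512, -0.3736, 0.141]
eef_rot: [0.548, 0.837, 0.001, -0.0]
contact_force: [0.2, -0.1, -1.4]
width: 0.0461
gripper_force: 51.4
shift [-0.002 -0.002  0.102] turn [ 0.001 -0.001 -0.002] z 0.1410 t 5.2 w 0.0461
offset 253 35 scale 4.0
```

View pics/e3.png

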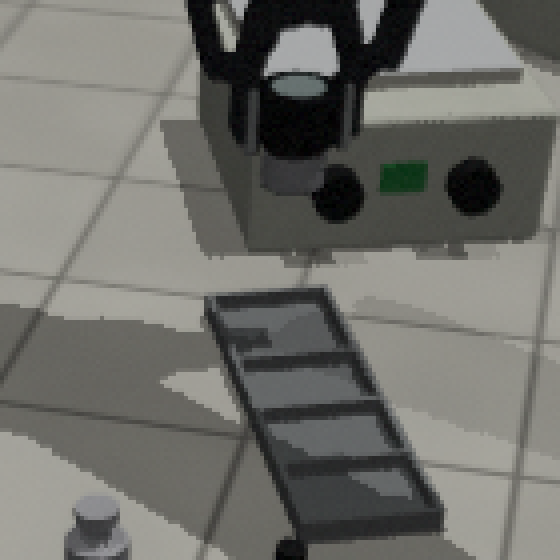

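The eyepiece hangs upright at (292,130) above the square compartment, which is centred near (280,325). Lowering.

In the tool's units: 0.093 m is 0.465, 0.09 m is 0.45.

```bash
python3 -m creep '[{"aperture": 0.03, "trans": [0, 0, 0.15]}, {"aperture": 0.03, "trans": [0, 0, 0.3]}, {"aperture": 0.03, "trans": [0, 0, 0.4]}, {"aperture": 0.03, "trans": [0, 0, 0.45]}, {"aperture": 0.03, "trans": [0, 0, 0.465]}]'; python3 -m creep '[{"aperture": 0.03}, {"aperture": 0.03}, {"aperture": 0.03}]'; python3 go.py 0.511 -0.376 0.039
```

```text
time_s: 5.8
position: [0.511, -0.3745, 0.0473]
eef_rot: [0.548, 0.836, 0.0, -0.001]
contact_force: [0.7, -0.1, -0.9]
width: 0.0458
gripper_force: 51.4
time_s: 6.1
position: [0.5115, -0.3763, 0.0497]
eef_rot: [0.549, 0.836, -0.0, 0.001]
contact_force: [-0.4, 0.2, -1.8]
width: 0.0461
gripper_force: 51.4
shift [ 0.0005 -0.0004  0.0107] turn [ 0.001  0.002 -0.005] z 0.0497 t 6.1 w 0.0461
```

In the tool's units: 0.007 m is 0.035, 0.006 m is 0.03.

```bash
python3 -m creep '[{"aperture": 0.03, "trans": [0, 0, 0.01]}, {"aperture": 0.03, "trans": [0, 0, 0.02]}, {"aperture": 0.03, "trans": [0, 0, 0.03]}, {"aperture": 0.03, "trans": [0, 0, 0.035]}, {"aperture": 0.03, "trans": [0, 0, 0.035]}]'; python3 -m creep '[{"aperture": 0.03, "trans": [0, 0, 0.005]}, {"aperture": 0.03, "trans": [0, 0, 0.01]}, {"aperture": 0.03, "trans": [0, 0, 0.01]}]'
```

```text
time_s: 6.6
position: [0.5106, -0.3759, 0.041]
eef_rot: [0.549, 0.836, 0.0, -0.0]
contact_force: [0.2, 0.7, -1.4]
width: 0.0458
gripper_force: 51.4
time_s: 6.9
position: [0.5107, -0.3759, 0.0391]
eef_rot: [0.549, 0.836, 0.0, -0.0]
contact_force: [0.1, 0.4, -0.8]
width: 0.0454
gripper_force: 51.4
```

In the tool's units: 0.001 m is 0.005.

```bash
python3 -m creep '[{"aperture": 0.03, "trans": [0, 0, 0.005]}, {"aperture": 0.03, "trans": [0, 0, 0.005]}]'; python3 -m creep '[{"aperture": 0.03, "trans": [0, 0, 0.005]}, {"aperture": 0.03, "trans": [0, 0, 0.005]}]'; python3 -m creep '[{"aperture": 0.03, "trans": [0, 0, 0.005]}, {"aperture": 0.03, "trans": [0, 0, 0.005]}]'
```

```text
time_s: 7.1
position: [0.5109, -0.376, 0.0386]
eef_rot: [0.549, 0.836, 0.0, 0.0]
contact_force: [-0.9, -0.3, -0.0]
width: 0.0461
gripper_force: 51.5
time_s: 7.3
position: [0.5112, -0.3763, 0.0386]
eef_rot: [0.549, 0.836, -0.0, 0.001]
contact_force: [-2.6, 0.5, 8.1]
width: 0.0457
gripper_force: 51.7
time_s: 7.5
position: [0.5113, -0.3766, 0.0385]
eef_rot: [0.549, 0.836, -0.0, 0.001]
contact_force: [-5.6, 2.1, 14.9]
width: 0.0458
gripper_force: 51.9
```

Seated on the floor at 0.0386 as expected. Relieve, open, rise.

In the tool's units: -0.002 m is -0.01.

```bash
python3 -m creep '[{"aperture": 0.03, "trans": [0, 0, -0.01]}, {"aperture": 0.05, "trans": [0, 0, -0.01]}, {"aperture": 0.06, "trans": [0, 0, -0.01]}, {"aperture": 0.075, "trans": [0, 0, -0.01]}, {"aperture": 0.075, "trans": [0, 0, -0.01]}]'; python3 -m creep '[{"aperture": 0.075}, {"aperture": 0.075, "trans": [0, 0, -0.1]}, {"aperture": 0.075, "trans": [0, 0, -0.3]}, {"aperture": 0.075, "trans": [0, 0, -0.5]}, {"aperture": 0.075, "trans": [0, 0, -0.6]}]'; python3 go.py 0.5724 -0.0072 0.16;python3 look.py e4 side .511 -.376 .02 70
```

```text
time_s: 8.0
position: [0.5107, -0.3759, 0.038]
eef_rot: [0.549, 0.836, 0.0, -0.0]
contact_force: [-0.0, -0.1, -0.7]
width: 0.0749
gripper_force: 0.0
time_s: 8.5
position: [0.5122, -0.3765, 0.1624]
eef_rot: [0.549, 0.836, 0.0, 0.002]
contact_force: [1.3, -0.4, 0.7]
width: 0.0748
gripper_force: 0.0
shift [0.3151 0.2019 0.0017] turn [ 0.003  0.004 -0.005] z 0.1624 t 8.5 w 0.0748
offset 252 43 scale 4.0
```

View pics/e4.png

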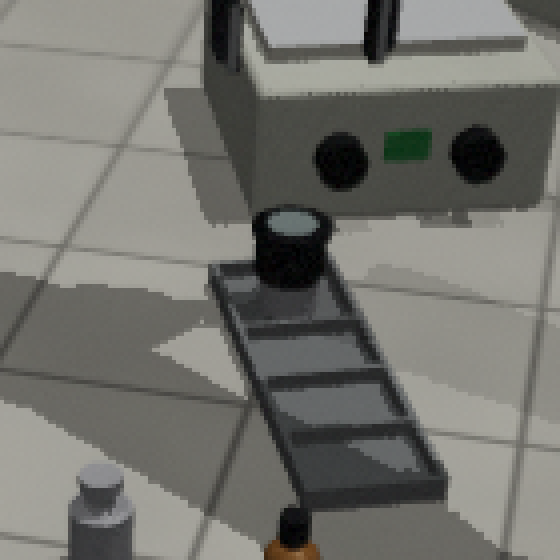

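Eyepiece stands upright at (292,250) in the square compartment. Next, the short objective.

In the tool's units: 0.172 m is 0.86, 0.134 m is 0.67.

```bash
python3 -m creep '[{"aperture": 0.065, "trans": [0.1, 0.065, 0]}, {"aperture": 0.065, "trans": [0.29, 0.185, 0]}, {"aperture": 0.065, "trans": [0.48, 0.305, 0]}, {"aperture": 0.065, "trans": [0.67, 0.43, 0]}, {"aperture": 0.065, "trans": [0.86, 0.55, 0]}]' 40; python3 -m creep '[{"aperture": 0.065, "trans": [0.19, 0.125, 0]}, {"aperture": 0.065, "trans": [0.38, 0.245, 0]}, {"aperture": 0.065, "trans": [0.55, 0.355, 0]}, {"aperture": 0.065, "trans": [0.675, 0.435, 0]}, {"aperture": 0.065, "trans": [0.715, 0.46, 0]}]';python3 -m creep '[{"aperture": 0.065}, {"aperture": 0.065}, {"aperture": 0.065}]'; python3 go.py 0.5724 -0.0072 0.03
```

```text
time_s: 9.05
position: [0.5435, -0.1726, 0.1582]
eef_rot: [0.549, 0.836, 0.0, 0.0]
contact_force: [0.6, -0.1, 1.0]
width: 0.0653
gripper_force: 0.0
time_s: 9.55
position: [0.5712, -0.0017, 0.1584]
eef_rot: [0.547, 0.837, 0.001, -0.0]
contact_force: [0.1, -0.1, 0.3]
width: 0.0649
gripper_force: 0.0
time_s: 9.85
position: [0.5711, -0.009, 0.1581]
eef_rot: [0.55, 0.835, -0.0, 0.0]
contact_force: [0.4, -0.9, 0.5]
width: 0.065
gripper_force: 0.0
shift [0.0013 0.0019 0.1281] turn [-0.001  0.001 -0.008] z 0.1581 t 9.8 w 0.0650
```

In the tool's units: 0.127 m is 0.635, 0.12 m is 0.6.

```bash
python3 -m creep '[{"aperture": 0.065, "trans": [0, 0.005, 0.15]}, {"aperture": 0.065, "trans": [0, 0.005, 0.35]}, {"aperture": 0.065, "trans": [0, 0.005, 0.5]}, {"aperture": 0.065, "trans": [0, 0.005, 0.6]}, {"aperture": 0.065, "trans": [0, 0.005, 0.635]}]' && python3 -m creep '[{"aperture": 0.065}, {"aperture": 0.065}]' && python3 -m creep '[{"aperture": 0.04}, {"aperture": 0.025}, {"aperture": 0.025}, {"aperture": 0.025}, {"aperture": 0.025}]' 40;python3 go.py 0.484 -0.3155 0.13; python3 look.py s1 side .5724 -.007 .03 60
```

```text
time_s: 10.35
position: [0.5705, -0.0082, 0.0288]
eef_rot: [0.55, 0.835, -0.001, -0.002]
contact_force: [-0.2, -0.0, 0.7]
width: 0.0647
gripper_force: 0.0
time_s: 10.55
position: [0.573, -0.0068, 0.0325]
eef_rot: [0.55, 0.835, 0.0, 0.001]
contact_force: [-0.4, -0.0, 0.6]
width: 0.0649
gripper_force: 0.0
time_s: 11.05
position: [0.573, -0.0063, 0.0327]
eef_rot: [0.549, 0.836, 0.0, 0.001]
contact_force: [-2.2, -0.4, 6.1]
width: 0.0326
gripper_force: 39.8
shift [-0.2486 -0.2042 -0.0974] turn [ 0.002  0.001 -0.005] z 0.0327 t 11.1 w 0.0326
offset 193 140 scale 4.666666666666667
```

View pics/s1.png

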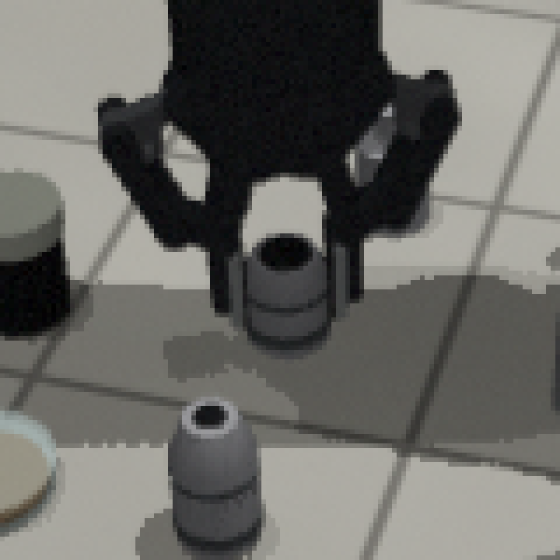

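The short objective is gripped upright at (287,295). Carrying it over.

In the tool's units: -0.1 m is -0.5, -0.09 m is -0.45.

```bash
python3 -m creep '[{"aperture": 0.025, "trans": [0, 0, -0.05]}, {"aperture": 0.025, "trans": [0, 0, -0.15]}, {"aperture": 0.025, "trans": [0, 0, -0.3]}, {"aperture": 0.025, "trans": [0, 0, -0.45]}, {"aperture": 0.025, "trans": [0, 0, -0.5]}]' 50; python3 -m creep '[{"aperture": 0.025, "trans": [-0.075, -0.06, 0]}, {"aperture": 0.025, "trans": [-0.225, -0.185, 0]}, {"aperture": 0.025, "trans": [-0.375, -0.31, 0]}, {"aperture": 0.025, "trans": [-0.525, -0.43, 0]}, {"aperture": 0.025, "trans": [-0.675, -0.55, 0]}]'; python3 -m creep '[{"aperture": 0.025, "trans": [-0.15, -0.125, 0]}, {"aperture": 0.025, "trans": [-0.3, -0.25, 0]}, {"aperture": 0.025, "trans": [-0.45, -0.375, 0]}, {"aperture": 0.025, "trans": [-0.525, -0.44, 0]}, {"aperture": 0.025, "trans": [-0.5675, -0.471, 0]}]';python3 -m creep '[{"aperture": 0.025}, {"aperture": 0.025}, {"aperture": 0.025}]';python3 go.py 0.484 -0.3155 0.037
```

```text
time_s: 11.6
position: [0.5737, -0.0059, 0.1352]
eef_rot: [0.549, 0.836, 0.001, 0.002]
contact_force: [0.7, 0.3, -1.8]
width: 0.0321
gripper_force: 49.8
time_s: 12.1
position: [0.5237, -0.1751, 0.131]
eef_rot: [0.549, 0.836, -0.0, -0.0]
contact_force: [-0.1, -0.0, -1.2]
width: 0.0324
gripper_force: 49.8
time_s: 12.6
position: [0.4815, -0.3179, 0.1307]
eef_rot: [0.551, 0.835, -0.0, -0.001]
contact_force: [0.0, -0.2, -1.4]
width: 0.0324
gripper_force: 49.9
time_s: 12.9
position: [0.4843, -0.3132, 0.1313]
eef_rot: [0.548, 0.837, 0.001, -0.0]
contact_force: [0.4, 0.3, -1.6]
width: 0.032
gripper_force: 49.9
shift [-0.0021 -0.0013  0.0943] turn [ 0.001 -0.001 -0.002] z 0.1313 t 12.9 w 0.0320
```

In the tool's units: 0.086 m is 0.43, 0.085 m is 0.425.

```bash
python3 -m creep '[{"aperture": 0.025, "trans": [0, 0, 0.15]}, {"aperture": 0.025, "trans": [0, 0, 0.3]}, {"aperture": 0.025, "trans": [0, 0, 0.4]}, {"aperture": 0.025, "trans": [0, 0, 0.425]}, {"aperture": 0.025, "trans": [0, 0, 0.43]}]'; python3 -m creep '[{"aperture": 0.025}, {"aperture": 0.025}, {"aperture": 0.025, "trans": [0, 0, 0.01]}, {"aperture": 0.025, "trans": [0, 0, 0.02]}, {"aperture": 0.025, "trans": [0, 0, 0.02]}]';  python3 go.py 0.484 -0.3155 0.037; python3 -m creep '[{"aperture": 0.025, "trans": [0, 0, 0.005]}, {"aperture": 0.025, "trans": [0, 0, 0.01]}, {"aperture": 0.025, "trans": [0, 0, 0.01]}]'
```

```text
time_s: 13.4
position: [0.4836, -0.3141, 0.0451]
eef_rot: [0.548, 0.836, 0.0, -0.001]
contact_force: [0.0, -0.4, -0.3]
width: 0.0326
gripper_force: 49.8
time_s: 13.9
position: [0.4832, -0.3154, 0.0412]
eef_rot: [0.549, 0.836, -0.0, -0.0]
contact_force: [-0.1, 0.3, -1.3]
width: 0.0324
gripper_force: 49.8
shift [-0.0004  0.0007  0.0042] turn [-0.    -0.    -0.005] z 0.0412 t 13.9 w 0.0324
time_s: 14.2
position: [0.4832, -0.3153, 0.0391]
eef_rot: [0.549, 0.836, 0.0, -0.0]
contact_force: [-0.9, 0.6, -1.2]
width: 0.0325
gripper_force: 49.8
```

In the tool's units: 0.001 m is 0.005.

```bash
python3 -m creep '[{"aperture": 0.025, "trans": [0, 0, 0.005]}, {"aperture": 0.025, "trans": [0, 0, 0.005]}]'; python3 -m creep '[{"aperture": 0.025, "trans": [0, 0, 0.005]}, {"aperture": 0.025, "trans": [0, 0, 0.005]}]'; python3 -m creep '[{"aperture": 0.025, "trans": [0, 0, 0.005]}, {"aperture": 0.025, "trans": [0, 0, 0.005]}]'
```

```text
time_s: 14.4
position: [0.4832, -0.3153, 0.0382]
eef_rot: [0.549, 0.836, 0.0, -0.0]
contact_force: [-0.0, -0.7, -1.1]
width: 0.032
gripper_force: 49.8
time_s: 14.6
position: [0.4832, -0.3153, 0.0372]
eef_rot: [0.549, 0.836, 0.0, -0.0]
contact_force: [0.3, -0.2, -0.9]
width: 0.0322
gripper_force: 49.8
time_s: 14.8
position: [0.4834, -0.3154, 0.0367]
eef_rot: [0.549, 0.836, -0.0, 0.0]
contact_force: [-1.8, 0.9, 3.0]
width: 0.0321
gripper_force: 50.3
```

Seated at 0.0367 as predicted. Release and go to the middle one.

In the tool's units: -0.13 m is -0.65, -0.06 m is -0.3.

```bash
python3 -m creep '[{"aperture": 0.03}, {"aperture": 0.045}, {"aperture": 0.06}, {"aperture": 0.065}, {"aperture": 0.065}]'; python3 -m creep '[{"aperture": 0.065}, {"aperture": 0.065, "trans": [0, 0, -0.1]}, {"aperture": 0.065, "trans": [0, 0, -0.3]}, {"aperture": 0.065, "trans": [0, 0, -0.5]}, {"aperture": 0.065, "trans": [0, 0, -0.65]}]'; python3 -m creep '[{"aperture": 0.065}, {"aperture": 0.065}, {"aperture": 0.065}]';python3 go.py 0.565 0.103 0.16;python3 look.py s2 side .49 -.33 .02 70
```

```text
time_s: 15.3
position: [0.4833, -0.3154, 0.0362]
eef_rot: [0.549, 0.836, 0.0, -0.0]
contact_force: [0.2, -0.9, 0.5]
width: 0.0649
gripper_force: 0.0
time_s: 15.8
position: [0.4839, -0.3155, 0.1689]
eef_rot: [0.549, 0.836, 0.0, 0.001]
contact_force: [0.6, -1.3, -0.7]
width: 0.065
gripper_force: 0.0
time_s: 16.1
position: [0.4826, -0.3151, 0.165]
eef_rot: [0.549, 0.836, -0.0, -0.001]
contact_force: [0.4, -1.1, -0.6]
width: 0.065
gripper_force: 0.0
shift [0.351  0.2416 0.0053] turn [-0.001 -0.002 -0.005] z 0.1650 t 16.1 w 0.0650
offset 258 53 scale 4.0
```

View pics/s2.png

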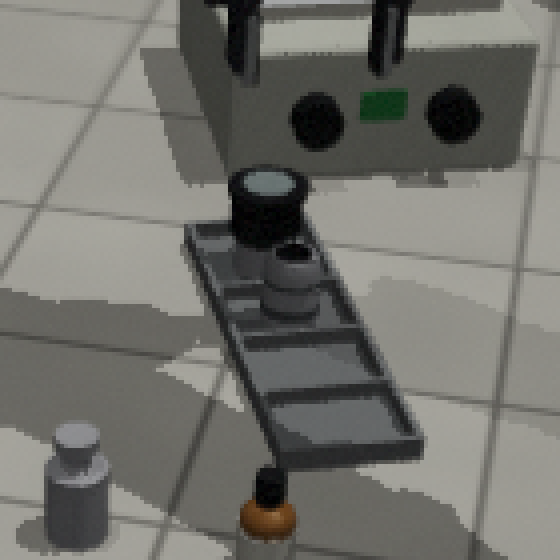

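Short objective stands upright at (290,290) in the second compartment.

```bash
python3 -m creep '[{"aperture": 0.065, "trans": [0.1, 0.07, 0]}, {"aperture": 0.065, "trans": [0.29, 0.2, 0]}, {"aperture": 0.065, "trans": [0.48, 0.33, 0]}, {"aperture": 0.065, "trans": [0.67, 0.46, 0]}, {"aperture": 0.065, "trans": [0.86, 0.59, 0]}]' 40; python3 -m creep '[{"aperture": 0.065, "trans": [0.19, 0.13, 0]}, {"aperture": 0.065, "trans": [0.38, 0.26, 0]}, {"aperture": 0.065, "trans": [0.57, 0.39, 0]}, {"aperture": 0.065, "trans": [0.75, 0.515, 0]}, {"aperture": 0.065, "trans": [0.85, 0.59, 0]}]';python3 -m creep '[{"aperture": 0.065, "trans": [0.045, 0.028, 0]}, {"aperture": 0.065, "trans": [0.045, 0.028, 0]}, {"aperture": 0.065, "trans": [0.045, 0.028, 0]}, {"aperture": 0.065, "trans": [0.045, 0.028, 0]}]'; python3 go.py 0.565 0.103 0.03
```

```text
time_s: 16.65
position: [0.5227, -0.1089, 0.1651]
eef_rot: [0.549, 0.836, -0.0, -0.001]
contact_force: [0.4, -0.8, -0.8]
width: 0.0655
gripper_force: 0.0
time_s: 17.15
position: [0.5633, 0.0969, 0.1652]
eef_rot: [0.547, 0.837, 0.0, -0.001]
contact_force: [0.2, 0.1, -0.8]
width: 0.0653
gripper_force: 0.0
time_s: 17.55
position: [0.5658, 0.1002, 0.1659]
eef_rot: [0.55, 0.835, -0.001, 0.0]
contact_force: [0.4, -0.2, 0.2]
width: 0.0654
gripper_force: 0.0
shift [0.003  0.0005 0.1359] turn [-0.001  0.001 -0.008] z 0.1659 t 17.6 w 0.0654
```

In the tool's units: 0.135 m is 0.675, 0.13 m is 0.65.

```bash
python3 -m creep '[{"aperture": 0.065, "trans": [0.005, 0, 0.15]}, {"aperture": 0.065, "trans": [0.005, 0, 0.35]}, {"aperture": 0.065, "trans": [0.005, 0, 0.55]}, {"aperture": 0.065, "trans": [0.005, 0, 0.65]}, {"aperture": 0.065, "trans": [0.005, 0, 0.675]}]' && python3 -m creep '[{"aperture": 0.065}, {"aperture": 0.065}, {"aperture": 0.065}]' && python3 -m creep '[{"aperture": 0.04}, {"aperture": 0.025}, {"aperture": 0.025}, {"aperture": 0.025}, {"aperture": 0.025}]' 40;python3 go.py 0.462 -0.264 0.13
```

```text
time_s: 18.05
position: [0.5636, 0.1012, 0.0285]
eef_rot: [0.55, 0.835, -0.002, -0.002]
contact_force: [0.9, 0.2, -0.1]
width: 0.0651
gripper_force: 0.0
time_s: 18.35
position: [0.5666, 0.1036, 0.0331]
eef_rot: [0.549, 0.836, 0.001, 0.001]
contact_force: [0.5, -0.4, -0.1]
width: 0.0652
gripper_force: 0.0
time_s: 18.85
position: [0.5658, 0.1037, 0.0321]
eef_rot: [0.549, 0.836, 0.0, 0.0]
contact_force: [-1.9, -0.6, 5.2]
width: 0.0305
gripper_force: 39.6
shift [-0.2963 -0.2411 -0.098 ] turn [ 0.001  0.    -0.005] z 0.0321 t 18.9 w 0.0305
```

In the tool's units: -0.1 m is -0.5, -0.03 m is -0.15.

```bash
python3 -m creep '[{"aperture": 0.025, "trans": [0, 0, -0.05]}, {"aperture": 0.025, "trans": [0, 0, -0.15]}, {"aperture": 0.025, "trans": [0, 0, -0.3]}, {"aperture": 0.025, "trans": [0, 0, -0.45]}, {"aperture": 0.025, "trans": [0, 0, -0.5]}]' 50; python3 -m creep '[{"aperture": 0.025, "trans": [-0.075, -0.06, 0]}, {"aperture": 0.025, "trans": [-0.225, -0.185, 0]}, {"aperture": 0.025, "trans": [-0.375, -0.31, 0]}, {"aperture": 0.025, "trans": [-0.525, -0.43, 0]}, {"aperture": 0.025, "trans": [-0.675, -0.55, 0]}]'; python3 -m creep '[{"aperture": 0.025, "trans": [-0.15, -0.125, 0]}, {"aperture": 0.025, "trans": [-0.3, -0.25, 0]}, {"aperture": 0.025, "trans": [-0.45, -0.375, 0]}, {"aperture": 0.025, "trans": [-0.6, -0.49, 0]}, {"aperture": 0.025, "trans": [-0.725, -0.59, 0]}]';python3 -m creep '[{"aperture": 0.025, "trans": [-0.06, -0.05, 0]}, {"aperture": 0.025, "trans": [-0.0815, -0.0655, 0]}, {"aperture": 0.025, "trans": [-0.0815, -0.0655, 0]}, {"aperture": 0.025, "trans": [-0.0815, -0.0655, 0]}, {"aperture": 0.025, "trans": [-0.0815, -0.0655, 0]}]';python3 go.py 0.462 -0.264 0.0361
```

```text
time_s: 19.35
position: [0.5668, 0.1043, 0.1349]
eef_rot: [0.549, 0.836, 0.002, 0.002]
contact_force: [0.7, -0.1, -0.8]
width: 0.0305
gripper_force: 49.8
time_s: 19.85
position: [0.5169, -0.0653, 0.1308]
eef_rot: [0.549, 0.836, -0.0, -0.0]
contact_force: [0.2, 0.0, -1.5]
width: 0.0312
gripper_force: 49.8
time_s: 20.35
position: [0.4658, -0.246, 0.1308]
eef_rot: [0.55, 0.835, -0.0, -0.0]
contact_force: [0.6, 0.4, -1.7]
width: 0.0307
gripper_force: 49.8
time_s: 20.85
position: [0.4625, -0.2621, 0.1314]
eef_rot: [0.548, 0.837, 0.0, -0.0]
contact_force: [0.0, -0.3, -1.8]
width: 0.0308
gripper_force: 49.8
shift [-0.0016 -0.0012  0.0953] turn [ 0.001 -0.    -0.002] z 0.1314 t 20.9 w 0.0308
```

In the tool's units: 0.087 m is 0.435, 0.086 m is 0.43.

```bash
python3 -m creep '[{"aperture": 0.025, "trans": [0, 0, 0.15]}, {"aperture": 0.025, "trans": [0, 0, 0.3]}, {"aperture": 0.025, "trans": [0, 0, 0.4]}, {"aperture": 0.025, "trans": [0, 0, 0.43]}, {"aperture": 0.025, "trans": [0, 0, 0.435]}]'; python3 -m creep '[{"aperture": 0.025}, {"aperture": 0.025}, {"aperture": 0.025, "trans": [0, 0, 0.01]}, {"aperture": 0.025, "trans": [0, 0, 0.02]}, {"aperture": 0.025, "trans": [0, 0, 0.02]}]';  python3 go.py 0.462 -0.264 0.0361; python3 -m creep '[{"aperture": 0.025, "trans": [0, 0, 0.005]}, {"aperture": 0.025, "trans": [0, 0, 0.01]}, {"aperture": 0.025, "trans": [0, 0, 0.01]}]'
```

```text
time_s: 21.35
position: [0.4618, -0.263, 0.0439]
eef_rot: [0.549, 0.836, 0.0, -0.001]
contact_force: [-0.3, -0.6, -0.9]
width: 0.0309
gripper_force: 49.8
time_s: 21.85
position: [0.4615, -0.2641, 0.0403]
eef_rot: [0.549, 0.836, -0.0, -0.0]
contact_force: [-0.6, -0.8, -1.5]
width: 0.0307
gripper_force: 49.8
shift [-0.0001  0.0005  0.0042] turn [-0.    -0.    -0.005] z 0.0403 t 21.9 w 0.0307
time_s: 22.15
position: [0.4616, -0.264, 0.0381]
eef_rot: [0.549, 0.836, 0.0, -0.0]
contact_force: [-0.2, -0.2, -1.5]
width: 0.0306
gripper_force: 49.8
```

In the tool's units: 0.001 m is 0.005.

```bash
python3 -m creep '[{"aperture": 0.025, "trans": [0, 0, 0.005]}, {"aperture": 0.025, "trans": [0, 0, 0.005]}]'; python3 -m creep '[{"aperture": 0.025, "trans": [0, 0, 0.005]}, {"aperture": 0.025, "trans": [0, 0, 0.005]}]'; python3 -m creep '[{"aperture": 0.025, "trans": [0, 0, 0.0035]}, {"aperture": 0.025, "trans": [0, 0, 0.0035]}]'
```

```text
time_s: 22.35
position: [0.4616, -0.264, 0.0372]
eef_rot: [0.549, 0.836, 0.0, -0.0]
contact_force: [0.8, 0.1, -1.1]
width: 0.0306
gripper_force: 49.8
time_s: 22.55
position: [0.4617, -0.264, 0.0362]
eef_rot: [0.549, 0.836, 0.0, -0.0]
contact_force: [-0.2, -0.2, -2.2]
width: 0.0304
gripper_force: 49.9
time_s: 22.75
position: [0.4617, -0.2641, 0.0361]
eef_rot: [0.549, 0.836, -0.0, 0.0]
contact_force: [-2.6, 2.1, 4.7]
width: 0.0304
gripper_force: 50.6
```

The rows are not in the units I measure in: shifts go in shares of 0.2 m and turns go in shares of pi rad. I convert before sending: -0.13 m is -0.65, -0.1 m is -0.5.

```bash
python3 -m creep '[{"aperture": 0.03}, {"aperture": 0.045}, {"aperture": 0.06}, {"aperture": 0.065}, {"aperture": 0.065}]'; python3 -m creep '[{"aperture": 0.065}, {"aperture": 0.065, "trans": [0, 0, -0.1]}, {"aperture": 0.065, "trans": [0, 0, -0.3]}, {"aperture": 0.065, "trans": [0, 0, -0.5]}, {"aperture": 0.065, "trans": [0, 0, -0.65]}]'; python3 -m creep '[{"aperture": 0.065}, {"aperture": 0.065}, {"aperture": 0.065}]';python3 go.py 0.4257 0.0898 0.16;python3 look.py m2 side .48 -.3 .02 70
```

```text
time_s: 23.25
position: [0.4617, -0.2641, 0.0355]
eef_rot: [0.549, 0.836, 0.0, -0.0]
contact_force: [0.3, 0.0, 0.2]
width: 0.065
gripper_force: 0.0
time_s: 23.75
position: [0.4622, -0.2641, 0.1682]
eef_rot: [0.549, 0.836, 0.0, 0.001]
contact_force: [0.9, -0.1, -0.8]
width: 0.0651
gripper_force: 0.0
time_s: 24.05
position: [0.4609, -0.2638, 0.1644]
eef_rot: [0.549, 0.836, -0.0, -0.001]
contact_force: [0.4, 0.4, 0.2]
width: 0.0646
gripper_force: 0.0
shift [0.3385 0.1079 0.0048] turn [-0.001 -0.002 -0.005] z 0.1644 t 24.1 w 0.0646
offset 260 60 scale 4.0
```

View pics/m2.png

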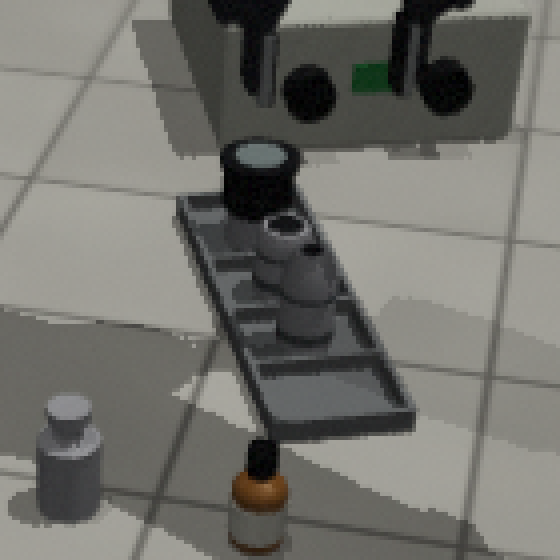

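Middle one upright at (305,300) in the third compartment. Now the long one.

In the tool's units: 0.168 m is 0.84, 0.131 m is 0.655.

```bash
python3 -m creep '[{"aperture": 0.06, "trans": [0.1, 0.032, 0]}, {"aperture": 0.06, "trans": [0.285, 0.09, 0]}, {"aperture": 0.06, "trans": [0.47, 0.15, 0]}, {"aperture": 0.06, "trans": [0.655, 0.21, 0]}, {"aperture": 0.06, "trans": [0.84, 0.2675, 0]}]' 40; python3 -m creep '[{"aperture": 0.06, "trans": [0.185, 0.06, 0]}, {"aperture": 0.06, "trans": [0.37, 0.12, 0]}, {"aperture": 0.06, "trans": [0.555, 0.18, 0]}, {"aperture": 0.06, "trans": [0.7, 0.225, 0]}, {"aperture": 0.06, "trans": [0.8, 0.255, 0]}]';python3 -m creep '[{"aperture": 0.06, "trans": [0.0475, 0.015, 0]}, {"aperture": 0.06, "trans": [0.0475, 0.015, 0]}, {"aperture": 0.06, "trans": [0.0475, 0.015, 0]}, {"aperture": 0.06, "trans": [0.0475, 0.015, 0]}, {"aperture": 0.06, "trans": [0.0475, 0.015, 0]}]'; python3 go.py 0.4257 0.0898 0.033;python3 look.py l1 side .43 .07 .07 80
```

```text
time_s: 24.6
position: [0.443, -0.0862, 0.1647]
eef_rot: [0.549, 0.836, -0.0, -0.001]
contact_force: [1.9, 0.1, 0.8]
width: 0.0601
gripper_force: 0.0
time_s: 25.1
position: [0.4258, 0.0815, 0.1649]
eef_rot: [0.548, 0.837, -0.0, -0.001]
contact_force: [0.4, -0.4, -0.2]
width: 0.0598
gripper_force: 0.0
time_s: 25.6
position: [0.4265, 0.0872, 0.1655]
eef_rot: [0.55, 0.835, -0.0, -0.0]
contact_force: [-0.3, -0.0, 0.5]
width: 0.0601
gripper_force: 0.0
shift [0.0027 0.0003 0.1325] turn [-0.    -0.    -0.007] z 0.1655 t 25.6 w 0.0601
offset 244 146 scale 3.5
```

View pics/l1.png

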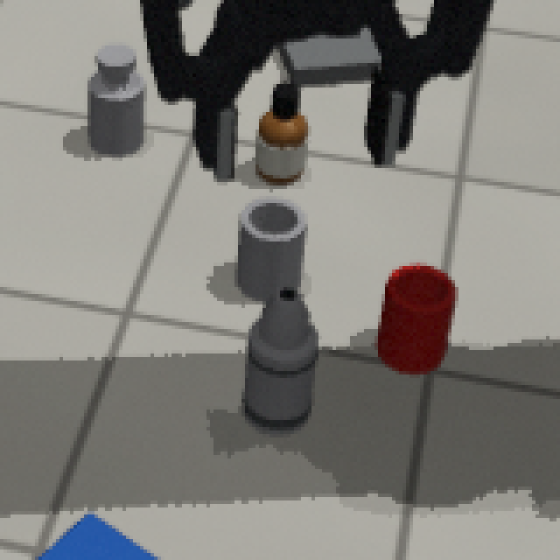

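Fingers straddle the long objective at (283,370); the red tube at (415,320) is clear of the right finger's path.

In the tool's units: 0.115 m is 0.575, 0.06 m is 0.3.

```bash
python3 -m creep '[{"aperture": 0.06, "trans": [0.005, 0, 0.15]}, {"aperture": 0.06, "trans": [0.005, 0, 0.3]}, {"aperture": 0.06, "trans": [0.005, 0, 0.45]}, {"aperture": 0.06, "trans": [0.005, 0, 0.55]}, {"aperture": 0.06, "trans": [0.005, 0, 0.575]}]' && python3 -m creep '[{"aperture": 0.06, "trans": [0, 0, 0.015]}, {"aperture": 0.06, "trans": [0, 0, 0.035]}, {"aperture": 0.06, "trans": [0, 0, 0.055]}, {"aperture": 0.06, "trans": [0, 0, 0.07]}, {"aperture": 0.06, "trans": [0, 0, 0.08]}]' && python3 -m creep '[{"aperture": 0.06}, {"aperture": 0.05}, {"aperture": 0.025}, {"aperture": 0.025}, {"aperture": 0.025}]' 40;python3 -m creep '[{"aperture": 0.025}, {"aperture": 0.025}]';python3 go.py 0.439 -0.213 0.16
```

```text
time_s: 26.15
position: [0.4246, 0.0886, 0.0486]
eef_rot: [0.549, 0.836, -0.001, -0.002]
contact_force: [-0.3, 0.2, -0.4]
width: 0.0599
gripper_force: 0.0
time_s: 26.65
position: [0.4262, 0.0893, 0.0347]
eef_rot: [0.549, 0.836, 0.0, 0.0]
contact_force: [0.8, 0.1, 0.3]
width: 0.0602
gripper_force: 0.0
time_s: 27.15
position: [0.4261, 0.0893, 0.0349]
eef_rot: [0.549, 0.836, 0.0, 0.0]
contact_force: [-2.6, -0.5, 5.3]
width: 0.0311
gripper_force: 39.4
time_s: 27.35
position: [0.4261, 0.0893, 0.0349]
eef_rot: [0.549, 0.836, 0.0, 0.0]
contact_force: [-1.7, -0.5, 6.6]
width: 0.0313
gripper_force: 39.4
shift [-0.2826 -0.1081 -0.125 ] turn [ 0.     0.    -0.005] z 0.0349 t 27.4 w 0.0313
```

In the tool's units: -0.1 m is -0.5, -0.09 m is -0.45.

```bash
python3 -m creep '[{"aperture": 0.025, "trans": [0, 0, -0.05]}, {"aperture": 0.025, "trans": [0, 0, -0.15]}, {"aperture": 0.025, "trans": [0, 0, -0.3]}, {"aperture": 0.025, "trans": [0, 0, -0.45]}, {"aperture": 0.025, "trans": [0, 0, -0.5]}]' 50; python3 -m creep '[{"aperture": 0.025, "trans": [-0.075, -0.03, 0]}, {"aperture": 0.025, "trans": [-0.225, -0.086, 0]}, {"aperture": 0.025, "trans": [-0.375, -0.1435, 0]}, {"aperture": 0.025, "trans": [-0.525, -0.2, 0]}, {"aperture": 0.025, "trans": [-0.675, -0.258, 0]}]'; python3 -m creep '[{"aperture": 0.025, "trans": [-0.15, -0.0575, 0]}, {"aperture": 0.025, "trans": [-0.3, -0.115, 0]}, {"aperture": 0.025, "trans": [-0.45, -0.172, 0]}, {"aperture": 0.025, "trans": [-0.575, -0.22, 0]}, {"aperture": 0.025, "trans": [-0.675, -0.258, 0]}]';python3 -m creep '[{"aperture": 0.025, "trans": [-0.063, -0.0245, 0]}, {"aperture": 0.025, "trans": [-0.063, -0.0245, 0]}, {"aperture": 0.025, "trans": [-0.063, -0.0245, 0]}, {"aperture": 0.025, "trans": [-0.063, -0.0245, 0]}, {"aperture": 0.025, "trans": [-0.063, -0.0245, 0]}]';python3 go.py 0.439 -0.213 0.0389
```

```text
time_s: 27.85
position: [0.4273, 0.0899, 0.1375]
eef_rot: [0.549, 0.836, 0.001, 0.002]
contact_force: [1.5, 0.2, -1.3]
width: 0.0308
gripper_force: 49.9
time_s: 28.35
position: [0.4316, -0.0564, 0.1341]
eef_rot: [0.549, 0.836, -0.0, -0.0]
contact_force: [0.8, 0.3, -1.5]
width: 0.0307
gripper_force: 49.8
time_s: 28.85
position: [0.4376, -0.2013, 0.1338]
eef_rot: [0.55, 0.835, -0.0, -0.001]
contact_force: [0.7, 0.2, -2.2]
width: 0.0309
gripper_force: 49.8
time_s: 29.35
position: [0.4391, -0.2117, 0.1347]
eef_rot: [0.548, 0.836, 0.0, -0.0]
contact_force: [0.1, -0.2, -2.5]
width: 0.0309
gripper_force: 49.8
shift [-0.0011 -0.0007  0.0958] turn [ 0.    -0.    -0.003] z 0.1347 t 29.4 w 0.0309
```

In the tool's units: 0.087 m is 0.435, 0.086 m is 0.43.

```bash
python3 -m creep '[{"aperture": 0.025, "trans": [0, 0, 0.15]}, {"aperture": 0.025, "trans": [0, 0, 0.3]}, {"aperture": 0.025, "trans": [0, 0, 0.4]}, {"aperture": 0.025, "trans": [0, 0, 0.43]}, {"aperture": 0.025, "trans": [0, 0, 0.435]}]'; python3 -m creep '[{"aperture": 0.025}, {"aperture": 0.025}, {"aperture": 0.025, "trans": [0, 0, 0.01]}, {"aperture": 0.025, "trans": [0, 0, 0.02]}, {"aperture": 0.025, "trans": [0, 0, 0.02]}]';  python3 go.py 0.439 -0.213 0.0389; python3 -m creep '[{"aperture": 0.025, "trans": [0, 0, 0.005]}, {"aperture": 0.025, "trans": [0, 0, 0.01]}, {"aperture": 0.025, "trans": [0, 0, 0.01]}]'
```

```text
time_s: 29.85
position: [0.4388, -0.2123, 0.0473]
eef_rot: [0.549, 0.836, 0.0, -0.001]
contact_force: [0.2, 0.2, -2.0]
width: 0.0309
gripper_force: 49.8
time_s: 30.35
position: [0.4389, -0.213, 0.0436]
eef_rot: [0.549, 0.836, 0.0, -0.0]
contact_force: [-0.6, -0.4, -2.8]
width: 0.0303
gripper_force: 49.9
shift [-0.0001  0.0001  0.0047] turn [-0.    -0.    -0.005] z 0.0436 t 30.4 w 0.0303
time_s: 30.65
position: [0.4389, -0.2129, 0.0415]
eef_rot: [0.549, 0.836, 0.0, -0.0]
contact_force: [0.7, -0.9, -2.5]
width: 0.0309
gripper_force: 49.9
```

In the tool's units: 0.002 m is 0.01, 0.001 m is 0.005.

```bash
python3 -m creep '[{"aperture": 0.025, "trans": [0, 0, 0.005]}, {"aperture": 0.025, "trans": [0, 0, 0.01]}, {"aperture": 0.025, "trans": [0, 0, 0.01]}]'; python3 -m creep '[{"aperture": 0.025, "trans": [0, 0, 0.0035]}, {"aperture": 0.025, "trans": [0, 0, 0.0035]}]'; python3 -m creep '[{"aperture": 0.025, "trans": [0, 0, 0.0035]}, {"aperture": 0.025, "trans": [0, 0, 0.0035]}]'
```

```text
time_s: 30.95
position: [0.4388, -0.2129, 0.0394]
eef_rot: [0.549, 0.836, 0.0, -0.0]
contact_force: [-1.0, -1.0, -1.6]
width: 0.031
gripper_force: 49.9
time_s: 31.15
position: [0.439, -0.213, 0.0391]
eef_rot: [0.549, 0.836, -0.0, 0.0]
contact_force: [-1.0, 0.9, -0.8]
width: 0.0308
gripper_force: 50.1
time_s: 31.35
position: [0.4391, -0.213, 0.039]
eef_rot: [0.549, 0.836, -0.0, 0.0]
contact_force: [-4.3, 1.2, 8.6]
width: 0.0308
gripper_force: 51.1
```

Seated. Release, rise, then draw away for a clear look.

In the tool's units: -0.0007 m is -0.0035.

```bash
python3 -m creep '[{"aperture": 0.03, "trans": [0, 0, -0.0035]}, {"aperture": 0.045, "trans": [0, 0, -0.0035]}, {"aperture": 0.06, "trans": [0, 0, -0.0035]}, {"aperture": 0.065, "trans": [0, 0, -0.0035]}, {"aperture": 0.065, "trans": [0, 0, -0.0035]}]'; python3 -m creep '[{"aperture": 0.065}, {"aperture": 0.065, "trans": [0, 0, -0.1]}, {"aperture": 0.065, "trans": [0, 0, -0.3]}, {"aperture": 0.065, "trans": [0, 0, -0.5]}, {"aperture": 0.065, "trans": [0, 0, -0.7]}]'; python3 -m creep '[{"aperture": 0.065, "trans": [0.15, 0, -0.1]}, {"aperture": 0.065, "trans": [0.35, 0, -0.15]}, {"aperture": 0.065, "trans": [0.55, 0, -0.15]}, {"aperture": 0.065, "trans": [0.7, 0, -0.15]}, {"aperture": 0.065, "trans": [0.75, 0, -0.15]}]'; python3 -m creep '[{"aperture": 0.065}, {"aperture": 0.065}, {"aperture": 0.065}]'
python3 look.py f1 side .53 -.15 .02 130;python3 look.py f2 top .48 -.3 .02 70
```

```text
time_s: 31.85
position: [0.439, -0.213, 0.0389]
eef_rot: [0.549, 0.836, 0.0, 0.0]
contact_force: [-0.3, -0.4, -0.2]
width: 0.0648
gripper_force: 0.0
time_s: 32.35
position: [0.4387, -0.2127, 0.1804]
eef_rot: [0.549, 0.836, 0.0, -0.0]
contact_force: [1.4, -0.1, 0.3]
width: 0.0648
gripper_force: 0.0
time_s: 32.85
position: [0.3785, -0.0727, 0.2091]
eef_rot: [0.548, 0.837, -0.0, 0.0]
contact_force: [0.6, -0.3, 0.4]
width: 0.0653
gripper_force: 0.0
time_s: 33.15
position: [0.3798, -0.0765, 0.2088]
eef_rot: [0.55, 0.835, 0.0, -0.0]
contact_force: [0.1, 0.1, 0.3]
width: 0.0649
gripper_force: 0.0
offset 163 34 scale 2.1538461538461537
offset 330 160 scale 4.0
```

View pics/f1.png

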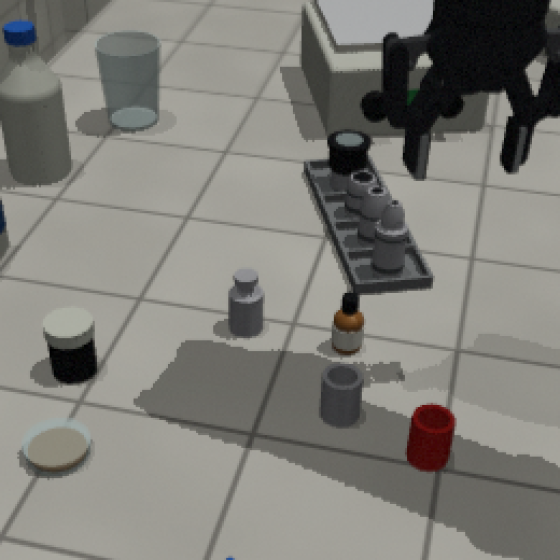

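View pics/f2.png

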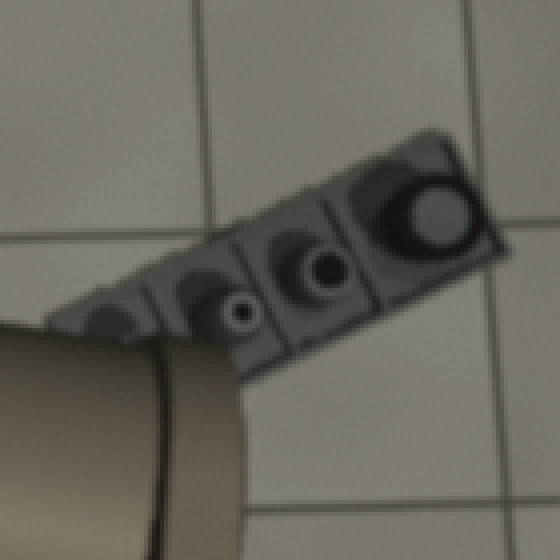

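In the side view the four pieces stand upright in order: eyepiece (350,155), short (362,190), middle (375,210), long (390,240). The weight, adapter and pot are untouched. The top view shows the eyepiece (440,215), short (328,270) and middle (240,312) well inside their compartments. Handing in.

```bash
python3 -c "
from workcell import job
print(job.sign_off())"
```

```text
the job is handed in; nothing more can be done
None
```

The eyepiece and the short, middle and long objectives stand upright in order in their tray compartments, the look-alikes were left standing where they were, and the job was handed in at about 33 s.

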